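# Lock a brass die into the push-and-turn die holder

### The job

Lock the smaller of the two brass dies into the die holder. The black knob is held by a spring: press it down and turn it counter-clockwise to the open mark, let it pop up, lay the smaller die engraved face up between the rails and push it fully home against the back stop, then press the knob, turn it back to the locked mark and let it pop up (never force it round unpressed), so that the bolt stands behind the die. Leave the larger die and the cake of wax where they lie.

Things in the scene. Friction and masses are not known exactly. Their poses are not given: they have to be found in the camera images.
- die_holder: Fixed T-shaped aluminium plate 10 mm thick: 155 (own x, -88 to 67 mm) x 70 mm (own y, -15 to 55) with a 86 mm wide tongue to own y = -85 mm. Origin on the bench; own +x is the way a die is pushed in, z up. On top (the bed) two dark rails form a channel along own x, centred at own y = 22 mm. Right of it a round grey housing (57 mm across, 30 mm high) at own (5, -45) mm carries the knob.
- pocket (a point): Point on the bed (10 mm above the bench) under the small die's centre when it is home: own (34, 22, 10) mm of the holder, same axes. The back stop's face is 21 mm beyond it (+x), its top 16 mm above the bed. The rails are 38 mm apart, 10 mm wide, 8 mm high; they begin 64 mm before this point (-x), after a flared lead-in from 82 mm before it, 50 mm apart.
- mouth (a point): Point on the bare bed in front of the rails, on the channel's centre line, 96 mm before the pocket point and 26 mm from the plate's front edge: a good spot to lay the die down. Same axes as the die holder.
- knob_top (a point): Centre of the top of the black knob (76 mm above the bench when up), on its vertical axis; moves with it. The grip is a bar 46 mm long, 12 mm wide, 20 mm high, its top at this point, its length toward pointer. Under it is a disc 55 mm across, 8 mm thick, its top 20 mm below this point; it goes down with the bar, so fingertips straddling the bar can push on it.
- pointer (a point): Point on the bar's top at its pointer end (white line), 22 mm from the knob's axis. Seen in the die holder's frame the pointer's direction is 0.971 rad counter-clockwise from own +x when locked (mark of one white dot) and 2.171 rad when open (mark of two white dots).
- knob_press (a joint): How far the knob is pressed, m: 0 up, 0.008 fully down. The spring takes about 5 N to start, 10 N fully down. The knob turns from mark to mark only while more than 5 mm down; let go at a mark it pops up and is locked there; between the marks it stays down.
- knob_turn (a joint): Knob angle, rad, counter-clockwise from above: 0 locked, 1.2 open (stops at -0.04 and 1.24; about 0.07 of play at each mark). It turns easily and is geared to the bolt.
- bolt (a joint): Travel of the steel bolt, m: 0 locked, standing 26 mm out of the right rail across the channel; 0.027 open, drawn back clear of the channel. It follows the knob (22.5 mm per rad).
- bolt_nose (a point): Middle of the bolt's end face. The bolt is 10 mm wide (own x 0 to 10 mm of the holder), 8 mm high and slides along own y just above the bed. Locked, it leaves 3 mm of play in front of a small die that is home; if the die is not home the bolt strikes it and the knob cannot reach the locked mark.
- small_die: The smaller brass die, loose: block 30 (own x) x 42 (own y) x 10 mm with the engraved face on top (2 mm raised), 0.14 kg. Origin at the centre of its underside, z up. It lies flat on the bench, yaw varies. In the holder its 42 mm length runs along the channel, either end first.
- large_die: The larger brass die, loose, of the same make: 34 x 50 x 12 mm; not to be used. Origin at the centre of its underside.
- wax_cake: Cake of amber wax, 33 x 46 x 17 mm, loose; not to be used. Origin at the centre of its underside.
Mind the look-alikes: they are no part of the job. Leave any blue or purple look-alike of the small_die alone.

How it is judged:
By the outcome, as a careful person would: the job done as asked, in the order asked, and still so for the second after the job is handed in, with the robot touching nothing.
It also fails if it takes over 72 s, if anything falls off the work surface, if the arm or the gripper's body presses on something with over 40 N, if the wrist force passes 120 N, or if a joint passes its speed limit or range.

### The arm

A 6-joint arm with a two-finger parallel gripper is mounted at the origin on a cart in front of the work surface, level with it; the furniture and walls round the work are solid. World frame = base frame: x ahead of the robot, y to its left, z up, the work surface at z = 0. Lengths are in m, angles in degrees, forces in N, time in s.
With the tool pointing down it reaches from about 0.375 to 0.9 m from the base axis. Payload 3.1 kg.
Tool frame: the origin (TCP) lies between the finger pads; the fingertips stand 11 mm ahead of it and the grasp point (between the pads) lies 8 mm behind it; z points along the fingers, y is the line along which they close (so a half turn about z gives the same grasp; the last joint's range is limited). The gripper opens to 87 mm and grips with 3 to 60 N. Pads are 19 mm wide; open, the fingers measure 117 mm over their backs; the gripper's body (75 mm by 190 mm) begins 51 mm behind the grasp point.
Start: joints at [63.226, 30.224, 82.088, -0, 67.689, -10.227], TCP at [0.178, 0.599, 0.234] pointing down, gripper open.
Joint ranges: [-176.69, 176.69], [-43.24, 126.21], [12.49, 139.97], [-82, 262], [0, 151.66], [-163.58, 163.58]. Speed limits (degrees/s): [159.86, 159.86, 180, 180, 180, 180].

### API

Orientations are given as a 3x3 rotation matrix whose columns are the frame's x, y, z axes.
In Python, from rig import bot gives the robot as it stands.
- The arm moves only by the tool apply_moves, never from a script. Its argument "steps" is a list that holds one entry, the list of rows, each a list of 7 numbers: the shift along the tool's x, y, z in cm, then the turn, a rotation vector about the tool's x, y, z in degrees, then the gripper command: -1 is shut, 1 is fully open, values between are in proportion. In form: [[[dx, dy, dz, rx, ry, rz, jaw], ...]]. A call has 1 to 20 rows; each row is the pose to reach, as a shift and turn from the pose commanded when the call began, along the tool's axes at that moment; what a row does not reach only later rows make up. A row lasts 1/8 s, in which the tool goes at most 62.5 mm and 10.7 degrees, less where a joint would pass 70% of its speed; a pose out of reach is approached as far as the arm can. A call with a gripper value outside its range is refused whole. The fingers move at their own pace and stop on an object; the grip force is fixed at half the most. Time passes only in rows, so rows that repeat a pose let the fingers close. It gives the time, the measured TCP pose, the force, the opening and the grip force at its end, in the units of the state.
- bot.read_state(): the state, without advancing time (a new reading comes with each control period).
- bot.capture(name): name is "side" or "top" or "wrist"; returns the picture (400x640x3 uint8, blue, green, red); there is no depth.
- bot.camera_model(name): a dict with "intrinsics" (3x3 intrinsics, pixels), "R" (3x3) and "t" (3): a world point X has camera coordinates R X + t. Camera axes: x right, y down, z forward; pixel columns grow to the right and rows downward; lengths in m; the calibration is good to about 2 mm. A picture is of the moment at which its call begins: read the wrist's pose just before it. camera_model takes no time and is no camera call; for the wrist camera it gives the pose at the moment of the call.
- bot.hand_in(): hands the job in; it is judged then, once.
The state is a dict: "time_s": time; "joint_positions": joint angles; "qvel": joint speeds; "tau": joint torques, N m; "position": TCP position; "tcp_rot": TCP orientation; "force": force on the tool from outside, world axes, zero at the start; "moment": the same for the moment, N m; "opening": opening from 0.0 (shut) to 1.0 (fully open); "grasp_force": force on a finger pad.
Only numpy, scipy, OpenCV 4.12 (cv2) and the standard library are available. Lean on these libraries where they do the work, as an engineer would, in place of code of your own. Each camera call takes 0.05 s, during which the arm holds its last target. There are 200 camera calls.

## Working session

There is one attempt and no reset: what is moved stays moved. The work goes in short steps, Python scripts to look and compute and a tool call to move; the robot and the scene stay as the last step left them, time stands still between calls to the robot, and variables do not carry over. Pictures are saved under pics/ and viewed, at most 10 in all, crops included, and the job is handed in when it is done.

Besides the shell and the picture viewer there is one more tool, called after "Request:" by a JSON object that holds its "method" and its "body", one argument or row to a line. apply_moves: Moves the arm, as the interface text tells. Its arguments: {"type":"object","properties":{"steps":{"type":"array","items":{"type":"array","items":{"type":"array","items":{"type":"number"}}}}},"required":["steps"]}

```bash
mkdir -p pics; python3 - <<'E'
from rig import bot
import cv2,numpy as np
for n in("top","side"):
    cv2.imwrite(f"pics/{n}0.png",bot.capture(n))
    m=bot.camera_model(n);print(n,np.round(m["intrinsics"],1).tolist(),np.round(m["R"],3).tolist(),np.round(m["t"],3).tolist())
print(bot.read_state())
E
```

```text
top [[384.3, 0.0, 316.3], [0.0, 384.3, 200.5], [0.0, 0.0, 1.0]] [[-0.009, -1.0, 0.015], [-0.988, 0.006, -0.152], [0.152, -0.016, -0.988]] [0.165, 0.482, 0.868]
side [[485.3, 0.0, 327.1], [0.0, 485.3, 200.8], [0.0, 0.0, 1.0]] [[0.907, -0.422, -0.008], [-0.229, -0.477, -0.849], [0.354, 0.771, -0.529]] [-0.369, 0.275, 0.702]
{'time_s': 0.1, 'joint_positions': array([ 6.32261924e+01,  3.02736827e+01,  8.21483353e+01, -7.49272266e-04,
        6.76884740e+01, -1.02263755e+01]), 'qvel': array([-0.04282467, -0.06610894, -0.11940347,  0.00397086,  0.01032115,
       -0.04831216]), 'tau': array([-3.39547350e-04, -4.40991855e+01, -1.77150536e+01,  6.34158100e-02,
        5.34578261e-02, -5.68169196e-05]), 'position': array([0.17768424, 0.59855663, 0.23267293]), 'tcp_rot': array([[-9.58585561e-01,  2.84803416e-01, -8.57906679e-04],
       [ 2.84804517e-01,  9.58584062e-01, -1.72715441e-03],
       [ 3.30476195e-04, -1.89996097e-03, -9.99998140e-01]]), 'force': array([-0.67226053, -0.01132376, -1.03383703]), 'moment': array([-0.00454919,  0.00552041, -0.001709  ]), 'grasp_force': 0.0, 'opening': 1.0016252496701716}
```

View pics/top0.png

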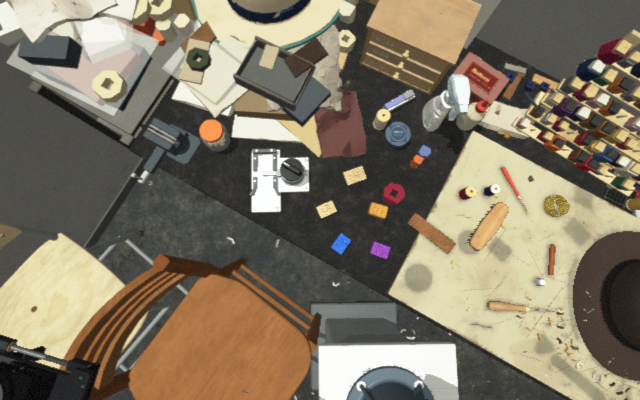

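```bash
python3 - <<'E'
import cv2
a=cv2.imread("pics/top0.png")[140:260,240:400]
cv2.imwrite("pics/c1.png",cv2.resize(a,None,fx=5,fy=5,interpolation=cv2.INTER_CUBIC))
E
```

```text
(no output)
```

View pics/c1.png

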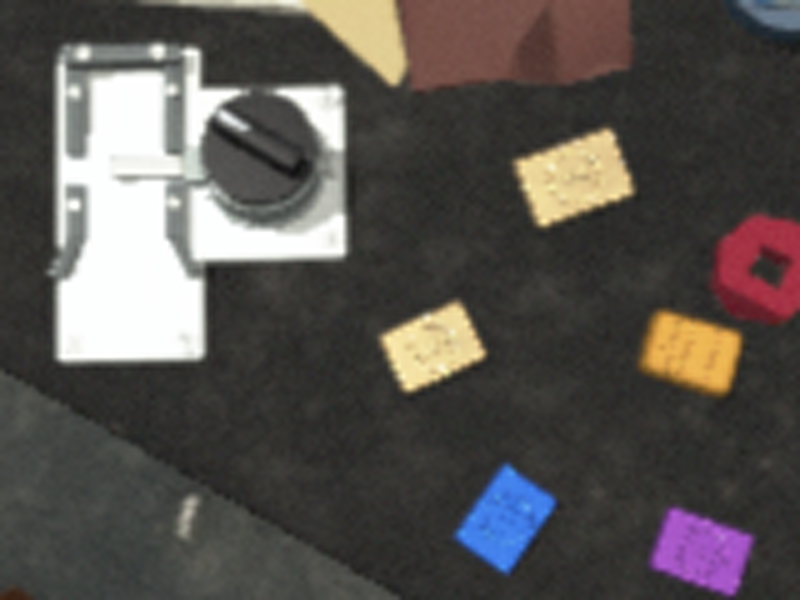

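View pics/side0.png

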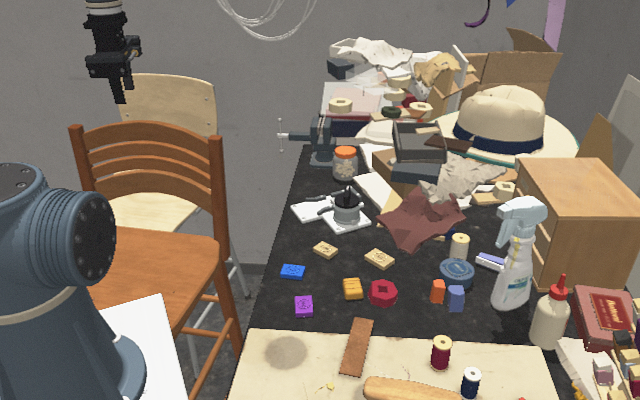

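```bash
cat > h.py <<'E'
from rig import bot
import cv2,numpy as np
from scipy.spatial.transform import Rotation as Ro
def ray(m,px,z):
    """world points at height z seen at pixels px"""
    K,R,t=m["intrinsics"],np.array(m["R"]),np.array(m["t"]);px=np.atleast_2d(px)
    d=np.c_[px,np.ones(len(px))]@np.linalg.inv(K).T@R; c=-R.T@t
    return c+d*((z-c[2])/d[:,2])[:,None]
def fit2(own,w):
    """planar rigid fit: yaw (deg), origin, residuals mm"""
    own,w=np.array(own,float),np.array(w)[:,:2];a,b=own-own.mean(0),w-w.mean(0)
    th=np.arctan2((a[:,0]*b[:,1]-a[:,1]*b[:,0]).sum(),(a*b).sum());c,s=np.cos(th),np.sin(th);Q=np.array([[c,-s],[s,c]])
    o=w.mean(0)-Q@own.mean(0);return np.degrees(th),o,Q,np.round((w-(own@Q.T+o))*1e3,1)
E
python3 - <<'E'
from h import *
m=bot.camera_model("top")
cr=lambda p:(np.array(p,float)+.5)/5-.5+[240,140]
h=ray(m,cr([(57,360),(206,357),(57,47),(345,258),(347,87)]),.01)
own=np.array([(-88,55),(-88,-15),(67,55),(-38,-85),(48,-85)])/1e3
y,o,Q,r=fit2(own,h);print("holder",y,o,r.tolist())
for n,p in dict(pocket=(34,22),mouth=(-62,22),knob=(5,-45)).items(): print(n,Q@np.array(p)/1e3+o)
for n,p,z in(("small",[(378,348),(459,301),(487,353),(407,393)],.011),("large",[(513,160),(611,128),(635,190),(540,228)],.013)):
    w=ray(m,cr(p),z)[:,:2];print(n,w.mean(0),[np.round(np.linalg.norm(w[i]-w[i-1])*1e3,1) for i in range(4)],np.degrees(np.arctan2(*(w[1]-w[0]+w[2]-w[3])[::-1])))
k=ray(m,cr([(222,118),(300,162)]),.076);print("ptr",k,np.degrees(np.arctan2(*(k[0]-k[1])[1::-1])))
s=bot.read_state();print(bot.camera_model("wrist")["R"],bot.camera_model("wrist")["t"],bot.camera_model("wrist")["intrinsics"])
w=bot.camera_model("wrist");print(-w["R"].T@w["t"]-s["position"], s["tcp_rot"].T@(-w["R"].T@w["t"]-s["position"]), w["R"]@s["tcp_rot"])
E
```

```text
holder 0.12613772252286629 [0.54900277 0.26336701] [[0.4, -0.3], [1.2, -1.8], [0.8, 2.0], [-1.0, 0.9], [-1.5, -0.7]]
pocket [0.58295426 0.28544181]
mouth [0.48695449 0.28523046]
knob [0.55410183 0.21837813]
small [0.46542944 0.13713442] [np.float64(25.8), np.float64(45.4), np.float64(28.6), np.float64(43.2)] -61.88292186852328
large [0.54948167 0.06680402] [np.float64(36.1), np.float64(50.9), np.float64(33.0), np.float64(50.4)] -70.12787869045762
ptr [[0.56350564 0.2345919  0.076     ]
 [0.54281219 0.19913212 0.076     ]] 59.733215003448336
[[ 2.84957788e-01  9.58539800e-01 -7.15106566e-04]
 [ 9.27849089e-01 -2.75646530e-01  2.51227106e-01]
 [ 2.40614063e-01 -7.22526315e-02 -9.67927905e-01]] [-0.62438773 -0.03083622  0.39020238] [[295.32210445   0.         324.42304001]
 [  0.         295.32210445 199.32991246]
 [  0.           0.           1.        ]]
[-0.06503692  0.01963712  0.15231523] [ 6.79865258e-02  1.16962313e-05 -1.52293072e-01] [[-1.60193335e-04  9.99999285e-01 -1.18490819e-03]
 [-9.67845092e-01 -4.53102239e-04 -2.51546563e-01]
 [-2.51546920e-01  1.10651149e-03  9.67844472e-01]]
```

```bash
cat >> h.py <<'E'
def plan(*targets):
    """rows (cm,deg) from the present pose to world targets (x,y,z, yaw of tool y in deg), tool down"""
    s=bot.read_state();R=s["tcp_rot"];p=s["position"]
    print("at",np.round(p,4),"yaw",round(np.degrees(np.arctan2(R[1,1],R[0,1])),2),"F",np.round(s["force"],1),"open",round(s["opening"],3),"t",s["time_s"])
    for x,y,z,a in targets:
        a=np.radians(a);T=np.c_[[np.sin(-a),np.cos(a),0],[np.cos(a),np.sin(a),0],[0,0,-1.]]
        T[:,0]=np.cross(T[:,1],T[:,2])
        print(np.round(R.T@(np.array([x,y,z])-p)*100,2),np.round(Ro.from_matrix(R.T@T).as_rotvec(degrees=True),1))
E
python3 -c "
from h import *
plan((.5535,.218,.18,-34.2))"
```

```text
at [0.1777 0.5986 0.2327] yaw 73.45 F [-0.7 -0.  -1. ] open 1.002 t 0.1
[-46.87 -25.77   5.3 ] [-1.000e-01  1.000e-01  1.077e+02]
```

Request:
{"method": "apply_moves", "body": {
  "steps": [
    [[-46.9,-25.8,5.3,0,0.1,107.7,0],[-46.9,-25.8,5.3,0,0.1,107.7,0],[-46.9,-25.8,5.3,0,0.1,107.7,0],[-46.9,-25.8,5.3,0,0.1,107.7,0],[-46.9,-25.8,5.3,0,0.1,107.7,0],[-46.9,-25.8,5.3,0,0.1,107.7,0],[-46.9,-25.8,5.3,0,0.1,107.7,0],[-46.9,-25.8,5.3,0,0.1,107.7,0],[-46.9,-25.8,5.3,0,0.1,107.7,0],[-46.9,-25.8,5.3,0,0.1,107.7,0],[-46.9,-25.8,5.3,0,0.1,107.7,0],[-46.9,-25.8,5.3,0,0.1,107.7,0],[-46.9,-25.8,5.3,0,0.1,107.7,0],[-46.9,-25.8,5.3,0,0.1,107.7,0]]
  ]
}}

```text
time_s: 1.85
position: [0.5538, 0.2187, 0.1807]
tcp_rot: [[0.561, 0.828, -0.0], [0.828, -0.561, 0.001], [0.001, -0.001, -1.0]]
force: [-0.7, 0.0, 0.7]
opening: 0.5
grasp_force: 0.0
```

```bash
python3 -c "
from h import *
m=bot.camera_model('wrist');cv2.imwrite('pics/w1.png',bot.capture('wrist'))
np.savez('w1.npz',**m)
plan((.5535,.218,.067,-34.2))"
```

```text
at [0.5538 0.2186 0.1807] yaw -34.17 F [0.2 0.5 0.3] open 0.503 t 1.9
[-0.08  0.02 11.37] [-0.1 -0.1  0. ]
```

View pics/w1.png

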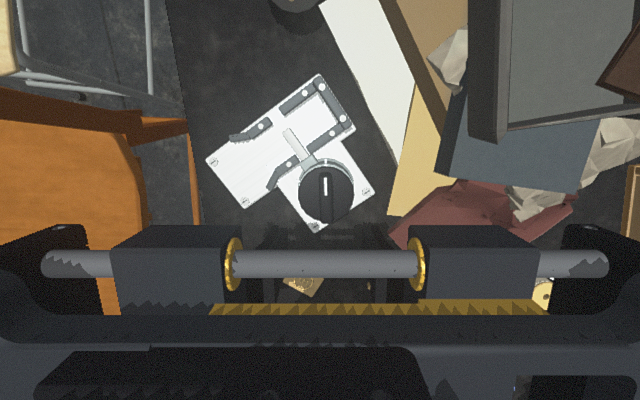

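```bash
python3 -c "
from h import *
m=dict(np.load('w1.npz'))
P=np.array([[.5541,.2184,.076],[.5541+.022*np.cos(.971),.2184+.022*np.sin(.971),.076],[.461,.318,.01],[.461,.2484,.01],[.5541-.0,.2184,.056]])
q=(P@m['R'].T+m['t'])@m['intrinsics'].T;print(q[:,:2]/q[:,2:])
a=cv2.imread('pics/w1.png')[60:240,195:385];cv2.imwrite('pics/c2.png',cv2.resize(a,None,fx=3.3,fy=3.3,interpolation=cv2.INTER_CUBIC))"
```

```text
[[324.6656249  201.84848865]
 [324.76122597 177.75874256]
 [203.04060582 159.53288703]
 [242.44805293 210.10936561]
 [324.68755783 196.50372647]]
```

View pics/c2.png

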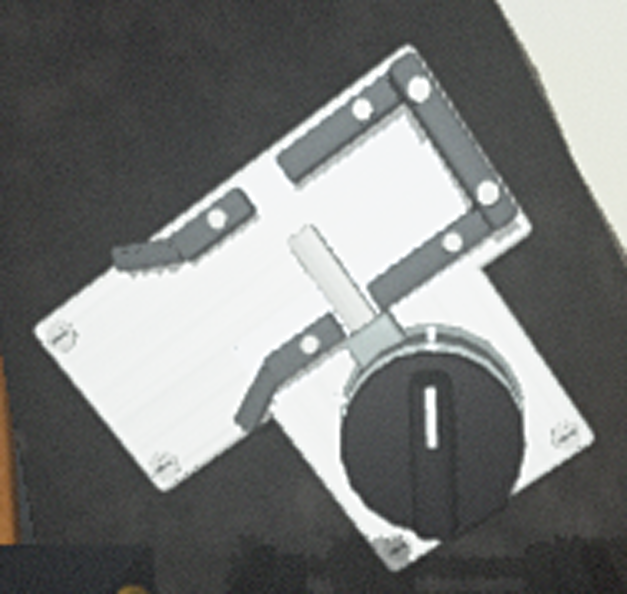

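```bash
python3 -c "
from h import *
m=dict(np.load('w1.npz'))
cr=lambda p:(np.array(p,float)+.5)/3.3-.5+[195,60]
h=ray(m,cr([(35,328),(165,492),(409,45),(398,572),(595,437),(532,228)]),.01)
own=np.array([(-88,55),(-88,-15),(67,55),(-38,-85),(48,-85),(67,-15)])/1e3
y,o,Q,r=fit2(own,h);print(y,o,r.tolist())
for n,p in dict(pocket=(34,22),mouth=(-62,22),knob=(5,-45)).items(): print(n,Q@np.array(p)/1e3+o)
k=ray(m,cr([(432,372),(431,450)]),.076);print(k)
print(ray(m,cr([(433,440)]),.056))
"
```

```text
0.8857015142605141 [0.55018536 0.26458666] [[2.0, -1.2], [1.7, 0.0], [-1.3, -1.2], [0.5, -0.1], [-2.3, 1.2], [-0.6, 1.2]]
pocket [0.58384122 0.2871096 ]
mouth [0.48785269 0.28562565]
knob [0.55588036 0.21966932]
[[0.56978755 0.24012998 0.076     ]
 [0.55757701 0.22258136 0.076     ]]
[[0.55699864 0.22065514 0.056     ]]
```

Request:
{"method": "apply_moves", "body": {
  "steps": [
    [[0.1,0.1,5,0,0,0,0],[0.1,0.1,9,0,0,0,0],[0.1,0.1,11.2,0,0,0,0],[0.1,0.1,11.2,0,0,0,0],[0.1,0.1,11.2,0,0,0,-1],[0.1,0.1,11.2,0,0,0,-1],[0.1,0.1,11.2,0,0,0,-1],[0.1,0.1,11.2,0,0,0,-1],[0.1,0.1,11.2,0,0,0,-1],[0.1,0.1,11.2,0,0,0,-1]]
  ]
}}

```text
time_s: 3.15
position: [0.5553, 0.219, 0.069]
tcp_rot: [[0.563, 0.827, -0.0], [0.827, -0.563, 0.002], [0.001, -0.001, -1.0]]
force: [-1.2, 1.0, 3.9]
opening: 0.137
grasp_force: 29.8
```

Request:
{"method": "apply_moves", "body": {
  "steps": [
    [[0,0,0.3,0,0,0,-1],[0,0,0.6,0,0,0,-1],[0,0,0.8,0,0,0,-1],[0,0,0.9,0,0,0,-1],[0,0,0.9,0,0,0,-1]]
  ]
}}

```text
time_s: 3.78
position: [0.5553, 0.219, 0.061]
tcp_rot: [[0.563, 0.827, -0.0], [0.827, -0.563, 0.002], [0.001, -0.001, -1.0]]
force: [-2.9, 1.6, 11.9]
opening: 0.14
grasp_force: 29.8
```

Request:
{"method": "apply_moves", "body": {
  "steps": [
    [[0,0,0,0,0,-8,-1],[0,0,0,0,0,-17,-1],[0,0,0,0,0,-26,-1],[0,0,0,0,0,-35,-1],[0,0,0,0,0,-44,-1],[0,0,0,0,0,-53,-1],[0,0,0,0,0,-61,-1],[0,0,0,0,0,-69,-1],[0,0,0,0,0,-69,-1],[0,0,0,0,0,-69,-1]]
  ]
}}

```text
time_s: 5.03
position: [0.5556, 0.219, 0.061]
tcp_rot: [[-0.57, 0.822, 0.0], [0.822, 0.57, 0.002], [0.001, 0.001, -1.0]]
force: [-3.5, 0.3, 11.4]
opening: 0.136
grasp_force: 29.8
```

Request:
{"method": "apply_moves", "body": {
  "steps": [
    [[0,0,-0.4,0,0,0,-1],[0,0,-0.8,0,0,0,-1],[0,0,-0.8,0,0,0,-1],[0,0,-0.8,0,0,0,-0.2],[0,0,-0.8,0,0,0,0],[0,0,-0.8,0,0,0,0],[0,0,-4,0,0,0,0],[0,0,-9,0,0,0,0],[0,0,-12,0,0,0,0],[0,0,-12,0,0,0,0]]
  ]
}}

```text
time_s: 6.28
position: [0.5568, 0.2186, 0.1816]
tcp_rot: [[-0.57, 0.822, 0.004], [0.822, 0.57, 0.002], [-0.001, 0.005, -1.0]]
force: [-0.4, 0.4, -0.1]
opening: 0.497
grasp_force: 0.0
```

```bash
python3 -c "
from h import *
a=bot.capture('top')[140:260,240:400];cv2.imwrite('pics/c3.png',cv2.resize(a,None,fx=4,fy=4,interpolation=cv2.INTER_CUBIC))
plan((.437,.152,.2,-62),(.4654,.1371,.16,-62))"
```

```text
at [0.5554 0.2183 0.1798] yaw 34.75 F [-0.6 -0.6 -0.6] open 0.499 t 6.325
[  1.3  -13.51  -2.03] [-0.  -0.1 96.8]
[ -1.54 -12.03   1.97] [-0.  -0.1 96.8]
```

Request:
{"method": "apply_moves", "body": {
  "steps": [
    [[-1.5,-12,0,0,0,97,1],[-1.5,-12,0,0,0,97,1],[-1.5,-12,0,0,0,97,1],[-1.5,-12,0,0,0,97,1],[-1.5,-12,0,0,0,97,1],[-1.5,-12,0,0,0,97,1],[-1.5,-12,0,0,0,97,1],[-1.5,-12,0,0,0,97,1],[-1.5,-12,0,0,0,97,1],[-1.5,-12,0,0,0,97,1],[-1.5,-12,0,0,0,97,1],[-1.5,-12,0,0,0,97,1]]
  ]
}}

```text
time_s: 7.82
position: [0.4651, 0.1377, 0.179]
tcp_rot: [[0.884, 0.467, -0.002], [0.467, -0.884, 0.001], [-0.001, -0.002, -1.0]]
force: [0.2, 0.1, -0.1]
opening: 1.001
grasp_force: 0.0
```

```bash
python3 -c "
from h import *
m=bot.camera_model('wrist');a=bot.capture('wrist');np.savez('w2.npz',**m)
b=bot.capture('top')[140:260,240:400]
c=cv2.resize(a[110:235,150:500],None,fx=2.2,fy=2.2,interpolation=cv2.INTER_CUBIC);d=cv2.resize(b,None,fx=2.5,fy=2.5,interpolation=cv2.INTER_CUBIC)
o=np.zeros((c.shape[0]+d.shape[0],c.shape[1],3),np.uint8);o[:c.shape[0]]=c;o[c.shape[0]:,:d.shape[1]]=d;cv2.imwrite('pics/c4.png',o);print(o.shape)
plan((.4654,.1371,.013,-62))"
```

```text
(575, 770, 3)
at [0.4653 0.1377 0.1794] yaw -62.2 F [-0.5  0.   0. ] open 1.003 t 7.925
[-0.02  0.09 16.64] [-0.1  0.  -0.2]
```

View pics/c4.png

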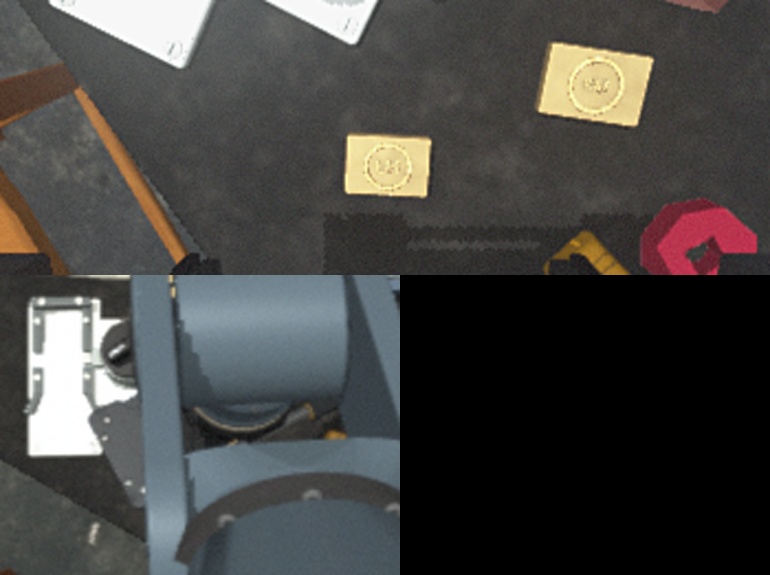

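```bash
python3 -c "
from h import *
m=dict(np.load('w2.npz'))
f=lambda p:ray(m,(np.array(p,float)+.5)/2.2-.5+[150,110],.01)[:,:2]
for p in ([(349,134),(431,137),(429,197),(346,193)],[(550,43),(653,56),(637,126),(539,110)]):
  w=f(p);print(w.mean(0),[np.round(np.linalg.norm(w[i]-w[i-1])*1e3,1) for i in range(4)],np.degrees(np.arctan2(*(w[1]-w[0]+w[2]-w[3])[::-1])))
plan((*((f([(349,134),(431,137),(429,197),(346,193)]).mean(0)+[.4654,.1371])/2),.014,-63.5))"
```

```text
[0.46765386 0.1368727 ] [np.float64(30.4), np.float64(40.9), np.float64(30.9), np.float64(42.4)] -64.62410598306268
[0.55052127 0.06690837] [np.float64(32.3), np.float64(50.5), np.float64(34.3), np.float64(49.7)] -70.21786811560828
at [0.4653 0.1377 0.1794] yaw -62.2 F [-0.5  0.   0. ] open 1.003 t 7.925
[ 0.07  0.15 16.54] [-0.1  0.   1.3]
```

Request:
{"method": "apply_moves", "body": {
  "steps": [
    [[0.1,0.15,6,0,0,1.8,1],[0.1,0.15,12,0,0,1.8,1],[0.1,0.15,15,0,0,1.8,1],[0.1,0.15,16.5,0,0,1.8,1],[0.1,0.15,16.5,0,0,1.8,1],[0.1,0.15,16.5,0,0,1.8,-1],[0.1,0.15,16.5,0,0,1.8,-1],[0.1,0.15,16.5,0,0,1.8,-1],[0.1,0.15,16.5,0,0,1.8,-1],[0.1,0.15,16.5,0,0,1.8,-1]]
  ]
}}

```text
time_s: 9.18
position: [0.467, 0.1371, 0.0147]
tcp_rot: [[0.899, 0.438, -0.0], [0.438, -0.899, 0.001], [0.0, -0.001, -1.0]]
force: [0.1, 0.7, 0.6]
opening: 0.519
grasp_force: 0.0
```

Request:
{"method": "apply_moves", "body": {
  "steps": [
    [[0,0,-3,0,0,0,-1],[0,0,-8,0,0,0,-1],[0,0,-8,0,0,0,-1]]
  ]
}}

```text
time_s: 9.55
position: [0.4693, 0.1373, 0.0973]
tcp_rot: [[0.899, 0.438, 0.007], [0.438, -0.899, 0.002], [0.007, 0.001, -1.0]]
force: [-0.1, 0.1, -0.4]
opening: 0.17
grasp_force: 0.0
```

```bash
python3 -c "
from h import *
plan((.4874,.2858,.09,.5),(.4874,.2858,.026,.5))"
```

```text
at [0.4693 0.1373 0.0973] yaw -64.03 F [-0.1  0.1 -0.4] open 0.17 t 9.55
[  8.13 -12.56   0.77] [  0.3  -0.3 -64.5]
[  8.08 -12.57   7.17] [  0.3  -0.3 -64.5]
```

Request:
{"method": "apply_moves", "body": {
  "steps": [
    [[0,0,0,0,0,0,0.5],[0,0,0,0,0,0,0.5],[0,0,0,0,0,0,0.5],[0,0,0,0,0,0,0.5],[0,0,0,0,0,0,0.5],[0,0,0,0,0,0,0.5],[0,0,4,0,0,0,0.5],[0,0,7,0,0,0,0.5],[0,0,8,0,0,0,0.5],[0,0,8,0,0,0,0.5],[0,0,8,0,0,0,-1],[0,0,8,0,0,0,-1],[0,0,8,0,0,0,-1],[0,0,8,0,0,0,-1],[0,0,8,0,0,0,-1],[0,0,8,0,0,0,-1]]
  ]
}}

```text
time_s: 11.55
position: [0.4671, 0.1372, 0.0151]
tcp_rot: [[0.899, 0.438, 0.0], [0.438, -0.899, 0.002], [0.001, -0.001, -1.0]]
force: [0.0, 0.2, 6.5]
opening: 0.474
grasp_force: 30.0
```

Request:
{"method": "apply_moves", "body": {
  "steps": [
    [[0,0,-3,0,0,0,-1],[0,0,-8,0,0,0,-1],[0,0,-8,0,0,0,-1],[0,0,-8,0,0,0,-1],[0,0,-8,0,0,0,-1]]
  ]
}}

```text
time_s: 12.18
position: [0.4659, 0.1369, 0.0933]
tcp_rot: [[0.899, 0.438, -0.004], [0.438, -0.899, 0.001], [-0.003, -0.003, -1.0]]
force: [0.1, 0.0, -1.3]
opening: 0.472
grasp_force: 30.0
```

```bash
python3 -c "
from h import *
plan((.4874,.2858,.09,.5),(.4874,.2858,.027,.5))"
```

```text
at [0.4659 0.1369 0.0933] yaw -64.05 F [ 0.1  0.  -1.3] open 0.472 t 12.175
[  8.45 -12.44   0.34] [ -0.2   0.  -64.6]
[  8.47 -12.43   6.64] [ -0.2   0.  -64.6]
```

Request:
{"method": "apply_moves", "body": {
  "steps": [
    [[8.4,-12.4,0,0,0,-64.5,-1],[8.4,-12.4,0,0,0,-64.5,-1],[8.4,-12.4,0,0,0,-64.5,-1],[8.4,-12.4,0,0,0,-64.5,-1],[8.4,-12.4,0,0,0,-64.5,-1],[8.4,-12.4,0,0,0,-64.5,-1],[8.4,-12.4,0,0,0,-64.5,-1],[8.4,-12.4,0,0,0,-64.5,-1],[8.4,-12.4,0,0,0,-64.5,-1],[8.4,-12.4,0,0,0,-64.5,-1]]
  ]
}}

```text
time_s: 13.42
position: [0.4882, 0.2852, 0.0946]
tcp_rot: [[-0.007, 1.0, -0.001], [1.0, 0.007, 0.001], [0.001, -0.001, -1.0]]
force: [0.4, -0.0, -0.9]
opening: 0.476
grasp_force: 30.0
```

```bash
python3 -c "
from h import *
plan((.4874,.2858,.0255,.5))"
```

```text
at [0.4882 0.2852 0.0946] yaw 0.4 F [ 0.4 -0.  -0.9] open 0.476 t 13.425
[ 0.05 -0.07  6.91] [-0.  -0.1 -0.1]
```

Request:
{"method": "apply_moves", "body": {
  "steps": [
    [[0,0,4,0,0,0,-1],[0,0,6,0,0,0,-1],[0,0,6.9,0,0,0,-1],[0,0,6.9,0,0,0,-1],[0,0,6.9,0,0,0,-1],[0,0,6.9,0,0,0,0.3],[0,0,6.9,0,0,0,0.3],[0,0,6.9,0,0,0,0.3],[0,0,6.9,0,0,0,0.3]]
  ]
}}

```text
time_s: 14.55
position: [0.4882, 0.2854, 0.0258]
tcp_rot: [[-0.008, 1.0, -0.0], [1.0, 0.008, 0.001], [0.001, -0.0, -1.0]]
force: [-0.3, -0.3, 0.3]
opening: 0.644
grasp_force: 0.0
```

Request:
{"method": "apply_moves", "body": {
  "steps": [
    [[0,0,-4,0,0,0,-1],[0,-2,-9,0,0,0,-1],[0,-4,-9,0,0,0,-1],[0,-4,-9,0,0,0,-1],[0,-4,-9,0,0,0,-1]]
  ]
}}

```text
time_s: 15.18
position: [0.4489, 0.285, 0.1154]
tcp_rot: [[-0.008, 1.0, -0.0], [1.0, 0.008, 0.001], [0.001, -0.0, -1.0]]
force: [1.1, -0.7, -0.2]
opening: 0.169
grasp_force: 0.0
```

```bash
python3 -c "
from h import *
m=bot.camera_model('wrist');a=bot.capture('wrist');np.savez('w3.npz',**m)
cv2.imwrite('pics/w3.png',a)
plan((.440,.2858,.027,.5))"
```

```text
at [0.4491 0.285  0.1152] yaw 0.44 F [ 0.5  0.  -0.7] open 0.118 t 15.225
[ 0.08 -0.91  8.82] [-0.  -0.1 -0.1]
```

View pics/w3.png

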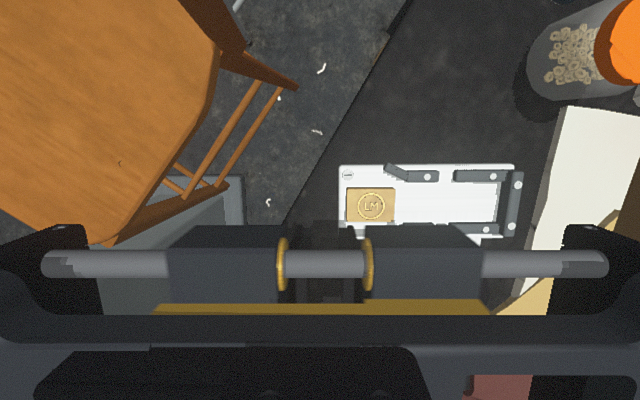

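Request:
{"method": "apply_moves", "body": {
  "steps": [
    [[0.1,-0.9,2,0,0,0,-1],[0.1,-0.9,6,0,0,0,-1],[0.1,-0.9,9,0,0,0,-1],[0.1,-0.9,9,0,0,0,-1],[0.1,-0.9,9,0,0,0,-1]]
  ]
}}

```text
time_s: 15.85
position: [0.44, 0.2861, 0.0259]
tcp_rot: [[-0.008, 1.0, 0.0], [1.0, 0.008, 0.002], [0.002, 0.0, -1.0]]
force: [-0.5, 0.1, 0.9]
opening: 0.003
grasp_force: 0.0
```

Request:
{"method": "apply_moves", "body": {
  "steps": [
    [[0,1,0,0,0,0,-1],[0,2,0,0,0,0,-1],[0,3,0,0,0,0,-1],[0,4,0,0,0,0,-1],[0,5,0,0,0,0,-1],[0,6,0,0,0,0,-1],[0,7,0,0,0,0,-1],[0,8,0,0,0,0,-1],[0,8.5,0,0,0,0,-1],[0,9,0,0,0,0,-1],[0,9.5,0,0,0,0,-1]]
  ]
}}

```text
time_s: 17.23
position: [0.5342, 0.2867, 0.0256]
tcp_rot: [[-0.008, 1.0, -0.001], [1.0, 0.008, 0.001], [0.001, -0.001, -1.0]]
force: [-1.2, 0.1, 0.1]
opening: 0.002
grasp_force: 0.3
```

Request:
{"method": "apply_moves", "body": {
  "steps": [
    [[0,0.3,0,0,0,0,-1],[0,0.6,0,0,0,0,-1],[0,0.8,0,0,0,0,-1],[0,1.0,0,0,0,0,-1],[0,1.0,0,0,0,0,-1]]
  ]
}}

```text
time_s: 17.85
position: [0.5446, 0.2869, 0.0257]
tcp_rot: [[-0.008, 1.0, 0.0], [1.0, 0.008, 0.002], [0.002, 0.0, -1.0]]
force: [-0.8, 0.1, 0.4]
opening: 0.007
grasp_force: 0.0
```

Request:
{"method": "apply_moves", "body": {
  "steps": [
    [[0,0.2,0,0,0,0,-1],[0,0.4,0,0,0,0,-1],[0,0.4,0,0,0,0,-1]]
  ]
}}

```text
time_s: 18.23
position: [0.5487, 0.2869, 0.0257]
tcp_rot: [[-0.008, 1.0, 0.0], [1.0, 0.008, 0.002], [0.002, 0.0, -1.0]]
force: [-1.1, -0.2, 0.5]
opening: 0.004
grasp_force: 0.1
```

Request:
{"method": "apply_moves", "body": {
  "steps": [
    [[0,0.2,0,0,0,0,-1],[0,0.4,0,0,0,0,-1],[0,0.4,0,0,0,0,-1]]
  ]
}}

```text
time_s: 18.6
position: [0.5527, 0.2869, 0.0256]
tcp_rot: [[-0.008, 1.0, 0.0], [1.0, 0.008, 0.002], [0.002, 0.0, -1.0]]
force: [-0.0, 0.1, -0.5]
opening: 0.003
grasp_force: 0.0
```

Request:
{"method": "apply_moves", "body": {
  "steps": [
    [[0,0.15,0,0,0,0,-1],[0,0.3,0,0,0,0,-1],[0,0.3,0,0,0,0,-1]]
  ]
}}

```text
time_s: 18.98
position: [0.5531, 0.2868, 0.0255]
tcp_rot: [[-0.008, 1.0, -0.005], [1.0, 0.008, 0.001], [0.001, -0.005, -1.0]]
force: [-4.1, 1.0, 3.0]
opening: 0.004
grasp_force: 2.4
```

Request:
{"method": "apply_moves", "body": {
  "steps": [
    [[0,0.15,0,0,0,0,-1],[0,0.2,0,0,0,0,-1],[0,0.2,0,0,0,0,-1]]
  ]
}}

```text
time_s: 19.35
position: [0.5532, 0.2867, 0.0255]
tcp_rot: [[-0.008, 1.0, -0.009], [1.0, 0.008, 0.0], [0.0, -0.009, -1.0]]
force: [-7.7, 1.5, 6.8]
opening: 0.004
grasp_force: 4.0
```

Request:
{"method": "apply_moves", "body": {
  "steps": [
    [[0,-1.5,0,0,0,0,-1],[0,-2,-5,0,0,0,0],[0,-2,-10,0,0,0,0],[0,-3,-15,0,0,0,0],[0,-3,-15,0,0,0,0],[0,-3,-15,0,0,0,0]]
  ]
}}

```text
time_s: 20.1
position: [0.5272, 0.2863, 0.1755]
tcp_rot: [[-0.008, 1.0, 0.0], [1.0, 0.008, 0.001], [0.001, 0.0, -1.0]]
force: [-0.6, 1.0, -0.3]
opening: 0.465
grasp_force: 0.0
```

```bash
python3 -c "
from h import *
m=bot.camera_model('wrist');a=bot.capture('wrist');np.savez('w4.npz',**m)
cv2.imwrite('pics/w4.png',cv2.resize(a[100:240,280:540],None,fx=3,fy=3,interpolation=cv2.INTER_CUBIC))
plan((.5554,.219,.18,34.7),(.5554,.219,.069,34.7))"
```

```text
at [0.5267 0.2861 0.1746] yaw 0.45 F [ 0.8 -0.2  0.2] open 0.473 t 20.15
[-6.74  2.82 -0.55] [ -0.1  -0.1 -34.2]
[-6.74  2.84 10.55] [ -0.1  -0.1 -34.2]
```

View pics/w4.png

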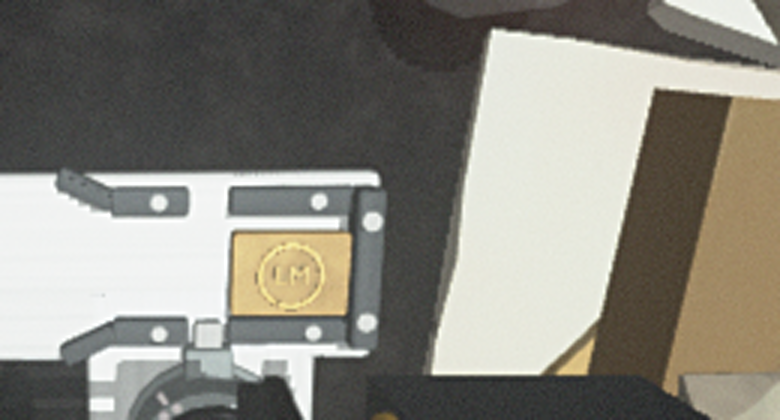

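Request:
{"method": "apply_moves", "body": {
  "steps": [
    [[-6.7,2.8,-0.5,0,0,-34.2,0],[-6.7,2.8,-0.5,0,0,-34.2,0],[-6.7,2.8,-0.5,0,0,-34.2,0],[-6.7,2.8,-0.5,0,0,-34.2,0],[-6.7,2.8,-0.5,0,0,-34.2,0],[-6.7,2.8,-0.5,0,0,-34.2,0],[-6.7,2.8,5,0,0,-34.2,0],[-6.7,2.8,9,0,0,-34.2,0],[-6.7,2.8,10.5,0,0,-34.2,0],[-6.7,2.8,10.5,0,0,-34.2,0],[-6.7,2.8,10.5,0,0,-34.2,-1],[-6.7,2.8,10.5,0,0,-34.2,-1],[-6.7,2.8,10.5,0,0,-34.2,-1],[-6.7,2.8,10.5,0,0,-34.2,-1],[-6.7,2.8,10.5,0,0,-34.2,-1],[-6.7,2.8,10.5,0,0,-34.2,-1]]
  ]
}}

```text
time_s: 22.15
position: [0.5553, 0.2195, 0.0709]
tcp_rot: [[-0.569, 0.822, -0.001], [0.822, 0.569, 0.001], [0.001, -0.001, -1.0]]
force: [-1.8, -2.2, 4.0]
opening: 0.135
grasp_force: 30.0
```

Request:
{"method": "apply_moves", "body": {
  "steps": [
    [[0,0,0.3,0,0,0,-1],[0,0,0.6,0,0,0,-1],[0,0,0.8,0,0,0,-1],[0,0,0.9,0,0,0,-1],[0,0,0.9,0,0,0,-1]]
  ]
}}

```text
time_s: 22.78
position: [0.5554, 0.2195, 0.0631]
tcp_rot: [[-0.569, 0.822, -0.001], [0.822, 0.569, 0.001], [0.001, -0.0, -1.0]]
force: [-5.0, -3.3, 12.6]
opening: 0.133
grasp_force: 30.0
```

Request:
{"method": "apply_moves", "body": {
  "steps": [
    [[0,0,0,0,0,8,-1],[0,0,0,0,0,17,-1],[0,0,0,0,0,26,-1],[0,0,0,0,0,35,-1],[0,0,0,0,0,44,-1],[0,0,0,0,0,53,-1],[0,0,0,0,0,61,-1],[0,0,0,0,0,69,-1],[0,0,0,0,0,69,-1],[0,0,0,0,0,69,-1]]
  ]
}}

```text
time_s: 24.02
position: [0.5556, 0.2195, 0.0631]
tcp_rot: [[0.564, 0.826, -0.0], [0.826, -0.564, 0.001], [0.0, -0.001, -1.0]]
force: [-4.3, -3.0, 13.5]
opening: 0.134
grasp_force: 30.0
```

Request:
{"method": "apply_moves", "body": {
  "steps": [
    [[0,0,-0.4,0,0,0,-1],[0,0,-0.8,0,0,0,-1],[0,0,-0.8,0,0,0,-1],[0,0,-0.8,0,0,0,-0.2],[0,0,-0.8,0,0,0,0],[0,0,-0.8,0,0,0,0],[0,0,-4,0,0,0,0],[0,0,-9,0,0,0,0],[0,0,-13,0,0,0,0],[0,0,-13,0,0,0,0],[0,0,-13,0,0,0,0]]
  ]
}}

```text
time_s: 25.4
position: [0.5551, 0.2196, 0.1909]
tcp_rot: [[0.564, 0.826, -0.002], [0.826, -0.564, 0.001], [0.0, -0.002, -1.0]]
force: [0.0, 0.3, 0.3]
opening: 0.497
grasp_force: 0.0
```

```bash
python3 -c "
from h import *
a=bot.capture('wrist')
cv2.imwrite('pics/w5.png',cv2.resize(a[60:240,195:385],None,fx=3.2,fy=3.2,interpolation=cv2.INTER_CUBIC))
plan()"
```

```text
at [0.5547 0.2195 0.1902] yaw -34.34 F [-0.4  0.  -0.8] open 0.501 t 25.45
```

View pics/w5.png

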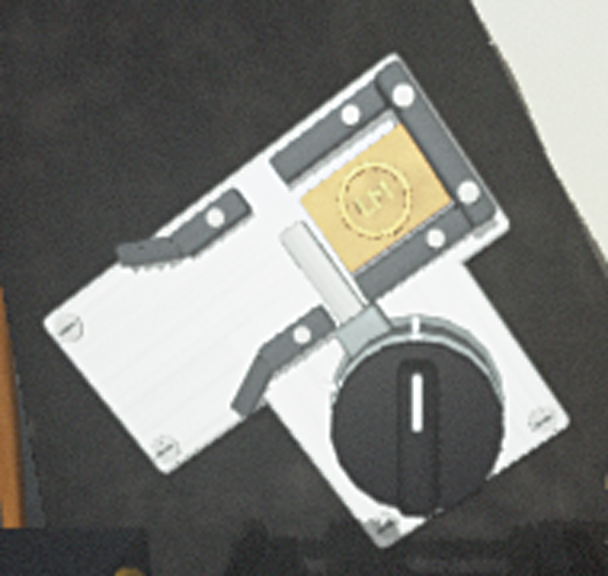

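The die is home against the back stop. The bolt stands across the channel behind it, and the knob points at the locked mark and is up.

```bash
python3 -c "
from rig import bot
print(bot.hand_in())"
```

```text
the job is handed in; nothing more can be done
None
```

The smaller die is home against the back stop, engraved face up, with the knob back at the locked mark and the bolt behind the die; I handed the job in at about 25 s, having left the larger die and the wax untouched.

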